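Take the lens off the office camera

ROBOT

A 7-joint arm with a two-finger parallel gripper is mounted at the origin on a cart in front of the work surface, level with it; the furniture and walls round the work are solid. World frame = base frame: x ahead of the robot, y to its left, z up, the work surface at z = 0. Lengths are in m, angles in rad, forces in N, time in s.
With the tool pointing down it reaches from about 0.35 to 0.9 m from the base axis. Payload 19.9 kg.
Tool frame: the origin (TCP) lies between the finger pads, 19 mm behind the fingertips; this is the grasp point; z points along the fingers, y is the line along which they close (so a half turn about z gives the same grasp; the last joint's range is limited). The gripper opens to 94 mm and grips with 3 to 60 N. Pads are 16 mm wide; open, the fingers measure 119 mm over their backs; the gripper's body (75 mm by 177 mm) begins 78 mm behind the grasp point.
Start: joints at [1.236, 0.417, -0.01, 1.614, 0.005, 1.111, -0.053], TCP at [0.181, -0.598, 0.224] pointing down, gripper open.
Joint ranges: [-2.81, 2.81], [-0.39, 2.02], [-1.27, 1.25], [0.06, 2.57], [-1.19, 4.33], [0.19, 2], [-2.82, 2.82]. Speed limits (rad/s): [1.89, 1.89, 2.39, 2.39, 3.01, 3.01, 3.01].

INTERFACE

Orientations are given as a unit quaternion [x, y, z, w].
In Python, from workcell import * gives the robot as it stands. The module is installed in compiled form; this text tells all that it offers.
- The arm moves only by the tool jog_arm, never from a script. Its argument "commands" is text: rows parted by semicolons, each of 7 numbers parted by spaces: the shift along the tool's x, y, z in m, then the turn, a rotation vector about the tool's x, y, z in rad, then the opening, from -1 (shut) to 1 (fully open). A call has 1 to 20 rows; each row shifts and turns the commanded pose from where the row before left it, along the tool's axes as they then stand; what a row does not reach is not made up. A row lasts 1/10 s, in which the tool goes at most 50 mm and 8.59 degrees, less where a joint would pass 70% of its speed; a pose out of reach is approached as far as the arm can. A call is refused whole if a number of a shift passes 0.05 or a number of a turn 0.15, either way. A call with a gripper value outside its range is refused whole. The fingers move at their own pace and stop on an object; "newtons" is the grip in N (left out, the last holds). Time passes only in rows, so rows that do not move let the fingers close. It gives the time, the measured TCP pose, the force, the opening and the grip force at its end, in the units of the state.
- state(): the state, without advancing time (a new reading comes with each control period).
- read_camera(name): name is "scene" or "top" or "wrist"; returns a dict with "image" (400x640x3 uint8, red, green, blue), "z_map" (400x640 float32, m along the optical axis (not along the pixel's ray), 0 where there is no reading), "fx", "fy", "cx", "cy" (pixels), "dist" ([k1, k2, p1, p2, k3] as OpenCV has them; the pictures are not rectified), "T" (4x4, takes a point from camera to world coordinates); the wrist camera has in their place "mount" (4x4, takes a point from camera to tool coordinates, whose origin is the TCP and whose axes are the flange's). Camera axes: x right, y down, z forward; pixel columns grow to the right and rows downward; lengths in m; the calibration is good to about 2 mm. A picture is of the moment at which its call begins: read the wrist's pose just before it.
- close_job(): hands the job in; it is judged then, once.
Trained networks look in a picture, given as the dict that the camera call returned (one of the last four; its "shot" number tells which), for a name from the list of things; names that differ only in an ending like _2 or _b are one class to them, and where a whole thing is asked for, a point or a joint stands for the part that bears it (a point fixed in the world has none). Each returns a list of dicts, best first, with "conf" (0 to 1); they miss things now and then, are a little off and sometimes report something else, mostly with a low value. They report only what shows in the picture. A call takes as long as a camera call. They do not tell look-alikes from the thing itself.
- look_for(picture, thing): "uv" ([column, row] in pixels, amid what is visible of it).
- masks_of(picture, thing): "pixels" (400x640 bool, what is visible of it) and "uv" ([column, row] in pixels, amid what is visible of it).
- landmark_of(picture, thing): "uv" ([column, row] in pixels: a listed point, or the origin of a listed thing).
The state is a dict: "t": time; "joint_positions": joint angles; "qd": joint speeds; "effort": joint torques, N m; "eef_pos": TCP position; "orientation": TCP orientation; "force": force on the tool from outside, world axes, zero at the start; "torque": the same for the moment, N m; "gripper_width": opening from 0.0 (shut) to 1.0 (fully open); "gripper_force": force on a finger pad.
Only numpy, scipy, OpenCV 4.12 (cv2) and the standard library are available. Lean on these libraries where they do the work, as an engineer would, in place of code of your own. Each camera call takes 0.05 s, during which the arm holds its last target. There are 200 camera calls.

TASK

Press the camera's lens release button fully down, gently; then turn the lens anticlockwise (seen from above) until you feel it come against its springy stop, and not past that, lift it straight off and stand it mount end down in the open rear cap on the desk. Let go of it there, and leave the stapler, tape roll, glue stick and phone alone.

Things in the scene. Friction and masses are not known exactly. Their poses are not given: they have to be found in the camera images.
- camera: Black camera lying on its back on a heavy steel base plate (104x150x8 mm) that cannot move; body 96x140 mm, front face up, 54 mm above the desk. Origin on the desk under the centre of the plate; z up. The lens axis stands at x 0, y +16 mm, the release button at x 0, y -40 mm. Harm: over 30 N of fingers on it, or over 40 N of contact forces in all between lens and camera (10 at rest).
- mount (a point): Mount centre on the camera's face, on the lens axis. Below, unseen, two tabs hold the lens's lugs; a 5 to 7 N spring presses it up on them. A springy stop (0.15 N m; turning alone under 0.1) is met 40 to 88 degrees anticlockwise of the locked pose, each time elsewhere, unmeasured: feel for it. The lens lifts out only from 4 degrees before it to 2 past it; forced further it hooks again.
- release_top (a point): Top centre of the release button, a round metal button 16 mm across, 56 mm from the lens axis; it stands 8 mm above the camera's face and goes straight down 6 mm to a hard stop. It takes about 4 N to move and stays where it is pressed. Its locking pin (5 mm thick, 35.5 mm from the axis) sinks with it out of the lens's forked ear.
- release (a joint): travel of the release button: 0 out (locked), 0.006 m fully pressed; the lens can turn from about 0.004 on
- lens: Black ribbed lens, 0.18 to 0.29 kg, 60 mm long, upright in the mount. Origin at the centre of its lower (mount) end, z up. Sleeve 40 mm across with two lugs on its x axis (52 mm over both) up to 12 mm; flange 66 mm across from 12 to 17 mm, forked ear at -y (to 38 mm); then the round barrel to grip, 54 mm across. Locked: axes as the camera's, origin 43.5 mm up, play 1.3 mm sideways, 1.5 mm down.
- lens_grip (a point): point on the lens axis 43 mm above its lower end, the height for the TCP when gripping the barrel
- lens_cap: black rear lens cap lying open side up on the desk: a round dish 74 mm across and 12 mm high, walls 3.5 mm, inside 67 mm across and 9 mm deep, 0.12 kg, loose. Origin under its centre.
- lens_cap_in (a point): centre of the cap's inner floor, 3 mm above the desk; z up. The lens stands on this floor with its lower end.
- stapler: red and black stapler 34x136x50 mm, bystander; origin under its centre
- tape_roll: roll of tape lying flat, 96 mm across, 25 mm high, bystander; origin under its centre
- glue_stick: glue stick standing upright, 25 mm across, 90 mm high, bystander; origin under its centre
- phone: black phone lying flat, 148x72x8 mm, bystander; origin under its centre
Mind the look-alikes: they are no part of the job. Leave any orange or purple look-alike of the lens alone.

How it is judged:
By the outcome, as a careful person would: the job done as asked, in the order asked, and still so for the second after the job is handed in, with the robot touching nothing.
It also fails if it takes over 72 s, if anything falls off the work surface, if the arm or the gripper's body presses on something with over 40 N, if the wrist force passes 120 N, or if a joint passes its speed limit or range.

## Working session

There is one attempt and no reset: what is moved stays moved. The work goes in short steps, Python scripts to look and compute and a tool call to move; the robot and the scene stay as the last step left them, time stands still between calls to the robot, and variables do not carry over. Pictures are saved under pics/ and viewed, at most 10 in all, crops included, and the job is handed in when it is done.

Besides the shell and the picture viewer there is one more tool, called in YAML: its name, and indented under it one key for each argument. jog_arm: Moves the arm, as the interface text tells. Its arguments: {"type":"object","properties":{"commands":{"type":"string"},"newtons":{"type":"number"}},"required":["commands"]}

```bash
mkdir -p pics; cat > h.py <<'E'
from workcell import *
import numpy as np, cv2
from scipy.spatial.transform import Rotation as R
def ray(p,uv,T=None):
    K=np.array([[p['fx'],0,p['cx']],[0,p['fy'],p['cy']],[0,0,1.]])
    n=cv2.undistortPoints(np.array([[uv]],float),K,np.array(p['dist'],float))[0,0]
    T=np.array(p['T']) if T is None else T
    return T[:3,3],T[:3,:3]@np.array([n[0],n[1],1.])
def at_z(p,uv,z,T=None):
    o,d=ray(p,uv,T); return o+d*(z-o[2])/d[2]
def at_depth(p,uv,T=None):
    o,d=ray(p,uv,T); u,v=np.round(uv).astype(int); return o+d*np.median(p['z_map'][v-1:v+2,u-1:u+2])
def tool():
    s=state(); T=np.eye(4); T[:3,:3]=R.from_quat(s['orientation']).as_matrix(); T[:3,3]=s['eef_pos']; return T
def save(p,n): cv2.imwrite('pics/'+n,cv2.cvtColor(p['image'],cv2.COLOR_RGB2BGR))
E
python3 - <<'E'
from h import *
np.set_printoptions(precision=4,suppress=True)
s=state();print(s['eef_pos'],s['orientation'],s['gripper_width'],s['t'])
for c in('top','scene'):
    p=read_camera(c);save(p,c+'0.png');print(c,p['T'][:3,3] if hasattr(p['T'],'shape') else p['T'])
    for n in['camera','lens','release_top','lens_grip','mount','lens_cap','lens_cap_in','stapler','tape_roll','glue_stick','phone']:
        for r in landmark_of(p,n)[:4]: print(n,np.round(r['uv']),round(r['conf'],2),at_depth(p,r['uv']))
E
```

```text
[ 0.1809 -0.5979  0.2236] [ 0.9892  0.1464 -0.0001 -0.0006] 0.9949625778585743 0.0
top [ 0.4497 -0.1105  1.2312]
camera [291. 204.] 0.61 [ 0.4676 -0.0136  0.1007]
lens [379. 271.] 0.88 [ 0.2877 -0.2586  0.0565]
lens [388. 232.] 0.86 [ 0.3983 -0.2809  0.0586]
lens [283. 207.] 0.84 [0.4609 0.0063 0.102 ]
lens [239. 204.] 0.83 [0.4661 0.1394 0.039 ]
release_top [304. 193.] 0.37 [ 0.5004 -0.0447  0.0543]
lens_grip [286. 204.] 0.97 [0.4686 0.0007 0.1007]
lens_grip [384. 233.] 0.95 [ 0.3953 -0.2706  0.0592]
lens_grip [382. 279.] 0.94 [ 0.2668 -0.2672  0.0579]
lens_grip [228. 205.] 0.78 [0.463  0.165  0.0578]
mount [287. 209.] 0.88 [ 0.4558 -0.0042  0.1004]
lens_cap [380. 187.] 0.59 [ 0.5271 -0.2656  0.0026]
lens_cap [379. 182.] 0.18 [ 0.541  -0.2612  0.0032]
lens_cap_in [380. 183.] 0.56 [ 0.537  -0.2634  0.0023]
stapler [256. 127.] 0.88 [0.6854 0.0963 0.0458]
stapler [285. 207.] 0.63 [0.4613 0.0015 0.1016]
stapler [427. 253.] 0.38 [ 0.3368 -0.4043  0.0062]
tape_roll [309. 130.] 0.94 [ 0.6909 -0.0543  0.0003]
glue_stick [224. 140.] 0.49 [0.6473 0.1881 0.0386]
phone [424. 253.] 0.86 [ 0.3361 -0.3951  0.0073]
scene [-0.1763  0.3285  0.5196]
camera [287. 246.] 0.76 [0.4053 0.0288 0.0506]
lens [286. 231.] 0.74 [0.4371 0.0121 0.0663]
lens [389. 226.] 0.71 [0.0438 0.0971 0.3173]
lens [217. 274.] 0.66 [0.441  0.1794 0.0192]
lens [354. 204.] 0.38 [ 0.5288 -0.2598  0.0018]
lens_grip [282. 215.] 0.97 [0.4498 0.011  0.0997]
lens_grip [387. 211.] 0.66 [ 0.3868 -0.2501  0.0508]
lens_grip [267. 203.] 0.63 [ 0.6493 -0.0456  0.0218]
lens_grip [218. 259.] 0.61 [0.4389 0.1721 0.0569]
mount [281. 229.] 0.8 [0.4408 0.0206 0.0729]
lens_cap [350. 206.] 0.78 [ 0.5171 -0.2378  0.0103]
lens_cap_in [355. 202.] 0.53 [ 0.5365 -0.2692  0.0038]
stapler [210. 220.] 0.92 [0.6802 0.1133 0.0062]
tape_roll [268. 202.] 0.82 [ 0.6502 -0.0471  0.0228]
glue_stick [284. 216.] 0.62 [0.4445 0.0102 0.0997]
glue_stick [180. 236.] 0.59 [0.6461 0.2012 0.0104]
```

```bash
python3 - <<'E'
import cv2
a=cv2.imread('pics/top0.png')
cv2.imwrite('pics/topc.png',cv2.resize(a[90:310,200:470],None,fx=2.7,fy=2.7,interpolation=cv2.INTER_CUBIC))
E
```

```text
(no output)
```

View pics/topc.png

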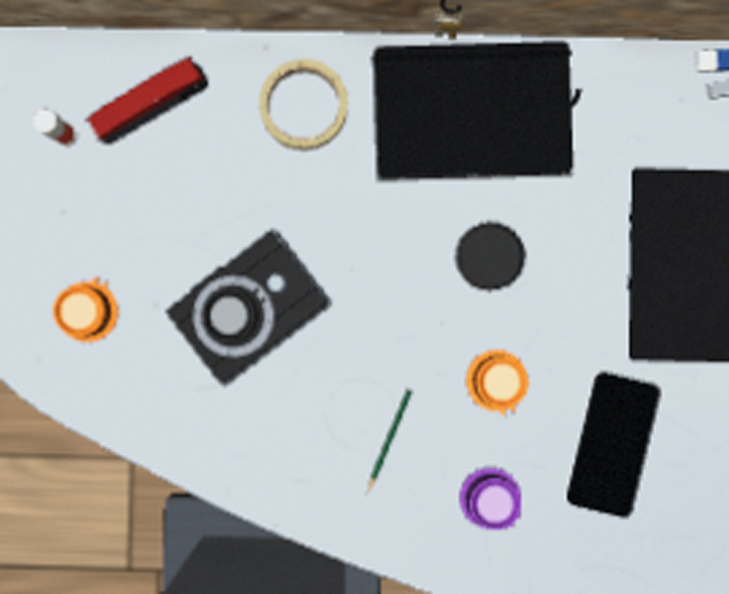

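The target is the black lens in the camera, at about (284,207) in the top picture. The orange lenses at (231,205) and (384,231) and the purple one at (382,274) are look-alikes. The button is at (302,195) and the only open black dish, the cap, is at (381,185). I'm moving the wrist camera over the camera body for an exact view.

jog_arm:
  commands: "0.027 -0.027 -0.006 0 0 0 -1;0.027 -0.027 -0.006 0 0 0 -1;0.027 -0.027 -0.006 0 0 0 -1;0.027 -0.027 -0.006 0 0 0 -1;0.027 -0.027 -0.006 0 0 0 -1;0.027 -0.027 -0.006 0 0 0 -1;0.027 -0.027 -0.006 0 0 0 -1;0.027 -0.027 -0.006 0 0 0 -1;0.027 -0.027 -0.006 0 0 0 -1;0.027 -0.027 -0.006 0 0 0 -1;0.027 -0.027 -0.006 0 0 0 -1;0.027 -0.027 -0.006 0 0 0 -1;0.027 -0.027 -0.006 0 0 0 -1;0.027 -0.027 0 0 0 0 -1;0.027 -0.027 0 0 0 0 -1;0 0 0 0 0 0 -1;0 0 0 0 0 0 -1"

```text
t: 2.9
eef_pos: [0.4514, -0.0929, 0.3022]
orientation: [0.989, 0.147, -0.0, -0.0]
force: [-0.7, -0.2, 0.3]
gripper_width: 0.006
gripper_force: 0.0
```

```bash
python3 - <<'E'
from h import *
np.set_printoptions(precision=4,suppress=True)
s=state();print(s['eef_pos'],s['orientation'],s['joint_positions'])
T=tool();p=read_camera('wrist');save(p,'w0.png');print(p['mount'],p['fx'])
W=T@np.array(p['mount'])
for n in['camera','lens_grip','release_top','mount','lens_cap_in']:
    for r in landmark_of(p,n)[:3]: print(n,np.round(r['uv']),round(r['conf'],2),at_depth(p,r['uv'],W))
np.savez('w0.npz',W=W)
E
```

```text
[ 0.4514 -0.0929  0.3022] [ 0.9891  0.147  -0.0001 -0.    ] [ 0.5823  0.0642 -0.464   1.8891  0.0308  1.1954 -1.1679]
[[-0.0001 -0.9669 -0.2553  0.0745]
 [ 1.     -0.0002  0.0001 -0.0001]
 [-0.0001 -0.2553  0.9669 -0.1609]
 [ 0.      0.      0.      1.    ]] 358.7464378595725
camera [262. 135.] 0.79 [ 0.4798 -0.0155  0.0765]
camera [506. 307.] 0.4 [ 0.3399 -0.399   0.0087]
lens_grip [237. 146.] 0.81 [0.4656 0.0022 0.1027]
lens_grip [108. 101.] 0.78 [0.4653 0.1584 0.0592]
lens_grip [454. 254.] 0.62 [ 0.4079 -0.2707  0.0591]
release_top [288. 127.] 0.51 [ 0.4954 -0.0384  0.0618]
mount [246. 141.] 0.43 [ 0.4722 -0.0049  0.1015]
```

View pics/w0.png

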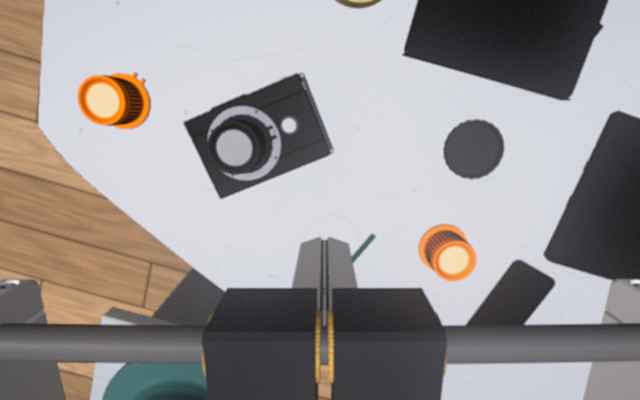

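The wrist view shows the black lens top at about (235,147), the button at (289,126) and the cap at (473,149). Next I'll fit these shapes exactly.

```bash
cat >> h.py <<'E'
def blob(p,c,r,f):
    """centroid of pixels within r of c meeting f(gray), the component nearest c"""
    g=cv2.cvtColor(p['image'],cv2.COLOR_RGB2GRAY).astype(float)
    m=np.zeros(g.shape,np.uint8);cv2.circle(m,tuple(int(round(x)) for x in c),r,1,-1)
    n,l,st,ce=cv2.connectedComponentsWithStats(((f(g))&(m>0)).astype(np.uint8))
    i=1+np.argmax(st[1:,4]); return ce[i],st[i]
E
python3 - <<'E'
from h import *
np.set_printoptions(precision=4,suppress=True)
W=np.load('w0.npz')['W']
p=read_camera('wrist');t=read_camera('top')
for p,T,b,l,c in((p,W,(288.5,125.5),(235,147),(473,149)),(t,None,(302.2,194.8),(284.5,206.7),(381.5,184.8))):
    B,sb=blob(p,b,12,lambda g:g>150);L,sl=blob(p,l,13 if T is None else 22,lambda g:(g>110)&(g<230));C,sc=blob(p,c,45 if T is not None else 20,lambda g:g<110)
    print(B,sb,L,sl,C,sc)
    b=at_z(p,B,.062,T);l=at_z(p,L,.1035,T)
    print('btn',b,'lens',l,'cap',at_z(p,C,.008,T),'d',np.hypot(*(b-l)[:2]),'dir',np.degrees(np.arctan2(*(b-l)[[1,0]])))
E
```

```text
[287.5333 124.4727] [281 118  14  14 165] [232.7627 147.0574] [ 215  129   36   37 1045] [472.6726 147.7749] [ 443  119   60   59 2679]
btn [ 0.4974 -0.0371  0.062 ] lens [0.463  0.0058 0.1035] cap [ 0.5347 -0.2641  0.008 ] d 0.054988608168969826 dir -51.298847403418435Traceback (most recent call last):
  File "<stdin>", line 6, in <module>
  File "h.py", line 21, in blob
    i=1+np.argmax(st[1:,4]); return ce[i],st[i]
        ~~~~~~~~~^^^^^^^^^^
    return _wrapfunc(a, 'argmax', axis=axis, out=out, **kwds)
    return bound(*args, **kwds)
ValueError: attempt to get argmax of an empty sequence
```

jog_arm:
  commands: "0.0085 -0.026 0.02 0 0 0 -1;0.0085 -0.026 0.02 0 0 0 -1;0.0085 -0.026 0.02 0 0 0 -1;0.0085 -0.026 0.02 0 0 0 -1;0 0 0 0 0 0.132 -1;0 0 0 0 0 0.132 -1;0 0 0 0 0 0.132 -1;0 0 0 0 0 0.132 -1;0 0 0 0 0 0.132 -1;0 0 0 0 0 0.132 -1;0 0 0 0 0 0.132 -1;0 0 0 0 0 0.132 -1;0 0 0 0 0 0.132 -1;0 0 0 0 0 0 -1;0 0 0 0 0 0 -1"

```text
t: 4.8
eef_pos: [0.4538, 0.016, 0.2223]
orientation: [0.903, -0.431, -0.0, -0.0]
force: [-0.4, -0.1, -0.3]
gripper_width: 0.008
gripper_force: 0.0
```

```bash
python3 - <<'E'
from h import *
np.set_printoptions(precision=4,suppress=True)
T=tool();p=read_camera('wrist');save(p,'w1.png');W=T@np.array(p['mount']);np.savez('w1.npz',W=W,T=T)
print(T,state()['joint_positions'])
for n in['lens_grip','release_top']:
    for r in landmark_of(p,n)[:2]: print(n,np.round(r['uv']),round(r['conf'],2),at_depth(p,r['uv'],W))
E
```

```text
[[ 0.6292 -0.7772  0.      0.4538]
 [-0.7772 -0.6292  0.      0.016 ]
 [-0.     -0.     -1.      0.2223]
 [ 0.      0.      0.      1.    ]] [ 0.3255  0.1333 -0.4614  2.0094  0.0697  1.0138 -2.6304]
lens_grip [225. 294.] 0.71 [0.4931 0.0045 0.3099]
lens_grip [326. 186.] 0.63 [0.463  0.0032 0.1031]
release_top [324. 116.] 0.82 [ 0.4985 -0.0378  0.0622]
```

View pics/w1.png

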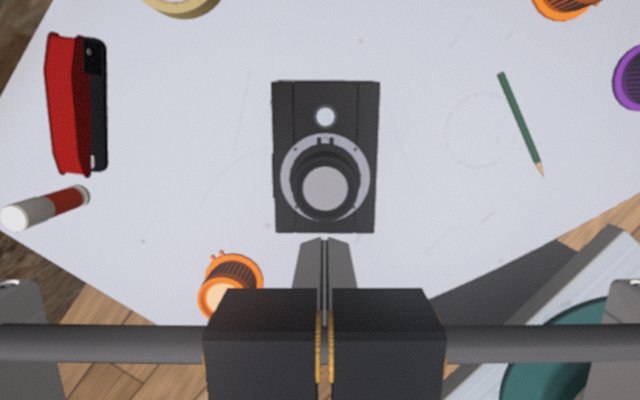

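The view is aligned with the camera body: button at (325,116), lens top at (325,187), and the camera axis close to image vertical.

```bash
python3 - <<'E'
from h import *
np.set_printoptions(precision=4,suppress=True)
d=np.load('w1.npz');W=d['W'];T=d['T']
p=read_camera('wrist')
B,sb=blob(p,(325,116),20,lambda g:g>150);L,sl=blob(p,(325,187),26,lambda g:(g>110)&(g<230))
print(B,sb,L,sl)
b=at_z(p,B,.062,W);l=at_z(p,L,.1035,W)
print('btn',b,'lens',l,np.hypot(*(b-l)[:2]),np.degrees(np.arctan2(*(b-l)[[1,0]])))
for q in(b,l): print(T[:3,:3].T@(q-T[:3,3]))
E
```

```text
[324.8281 116.3398] [316 108  18  18 256] [324.7891 188.0895] [ 303  166   45   45 1565]
btn [ 0.4975 -0.0382  0.062 ] lens [0.463  0.0047 0.1035] 0.05500490227175157 -51.16600245751084
[0.0696 0.0002 0.1603]
[0.0146 0.     0.1188]
```

jog_arm:
  commands: "0.035 0 0 0 0 0 -1;0.035 0 0 0 0 0 -1;0 0 0.032 0 0 0 -1;0 0 0.032 0 0 0 -1;0 0 0.032 0 0 0 -1;0 0 0.032 0 0 0 -1;0 0 0.008 0 0 0 -1;0 0 0 0 0 0 -1;0 0 0 0 0 0 -1"

```text
t: 5.9
eef_pos: [0.4983, -0.0384, 0.0875]
orientation: [0.902, -0.432, 0.001, -0.0]
force: [1.1, 0.1, 0.5]
gripper_width: 0.007
gripper_force: 0.0
```

jog_arm:
  commands: "0 0 0.002 0 0 0 -1;0 0 0.002 0 0 0 -1;0 0 0.001 0 0 0 -1;0 0 0.001 0 0 0 -1;0 0 0 0 0 0 -1;0 0 0 0 0 0 -1"

```text
t: 6.5
eef_pos: [0.4978, -0.0385, 0.0804]
orientation: [0.902, -0.432, 0.0, -0.0]
force: [0.5, -0.6, 3.1]
gripper_width: 0.009
gripper_force: 1.4
```

jog_arm:
  commands: "0 0 0.001 0 0 0 -1;0 0 0.001 0 0 0 -1;0 0 0.001 0 0 0 -1;0 0 0 0 0 0 -1;0 0 0 0 0 0 -1"

```text
t: 7.0
eef_pos: [0.4975, -0.0384, 0.0771]
orientation: [0.902, -0.432, -0.0, -0.0]
force: [0.9, -0.8, 1.0]
gripper_width: 0.006
gripper_force: 0.7
```

jog_arm:
  commands: "0 0 0.001 0 0 0 -1;0 0 0.001 0 0 0 -1;0 0 0 0 0 0 -1;0 0 0 0 0 0 -1"

```text
t: 7.4
eef_pos: [0.4975, -0.0384, 0.0751]
orientation: [0.902, -0.432, -0.0, -0.0]
force: [1.6, 0.1, 1.0]
gripper_width: 0.002
gripper_force: 0.5
```

jog_arm:
  commands: "0 0 0.0005 0 0 0 -1;0 0 0.0005 0 0 0 -1;0 0 0 0 0 0 -1"

```text
t: 7.7
eef_pos: [0.4977, -0.0385, 0.0747]
orientation: [0.902, -0.432, 0.0, 0.0]
force: [-3.2, -1.0, 15.1]
gripper_width: 0.002
gripper_force: 7.3
```

jog_arm:
  commands: "0 0 0.0005 0 0 0 -1;0 0 0 0 0 0 -1"

```text
t: 7.9
eef_pos: [0.4979, -0.0385, 0.0745]
orientation: [0.902, -0.432, 0.0, 0.0]
force: [-4.6, -0.0, 19.6]
gripper_width: 0.003
gripper_force: 10.6
```

The button reached its hard stop 6 mm down, at about 20 N. Now I rise, open the gripper and move over the lens.

jog_arm:
  commands: "0 0 -0.01 0 0 0 -1;0 0 -0.02 0 0 0 -1;0 0 -0.03 0 0 0 -1;0 0 -0.03 0 0 0 1;-0.018 0 0 0 0 0 1;-0.018 0 0 0 0 0 1;-0.0195 0 0 0 0 0 1;0 0 0 0 0 0 1;0 0 0 0 0 0 1"
  newtons: 20

```text
t: 8.8
eef_pos: [0.4621, 0.0055, 0.1633]
orientation: [0.902, -0.432, -0.0, 0.0]
force: [0.3, -0.4, 0.7]
gripper_width: 0.481
gripper_force: 0.0
```

```bash
python3 - <<'E'
from h import *
np.set_printoptions(precision=4,suppress=True)
T=tool();s=state();print(T[:3,3],s['gripper_width'],s['force'],s['torque'])
print(T[:3,:3].T@(np.array([.463,.0048,.0865])-T[:3,3]))
p=read_camera('wrist');save(p,'w2.png');W=T@np.array(p['mount'])
o=np.linalg.inv(W);
for q in((.463,.0048,.1035),(.4975,-.0382,.056)):
    c=o[:3,:3]@np.array(q)+o[:3,3]; print(cv2.projectPoints(c[None],np.zeros(3),np.zeros(3),np.array([[p['fx'],0,p['cx']],[0,p['fy'],p['cy']],[0,0,1.]]),np.array(p['dist'],float))[0])
E
```

```text
[0.4621 0.0055 0.1633] 0.48145976257387635 [ 0.2739 -0.4157  0.6633] [ 0.0784 -0.0063 -0.0015]
[ 0.0012 -0.0003  0.0768]
[[[324.5719 227.4207]]]
[[[324.4886 135.896 ]]]
```

View pics/w2.png

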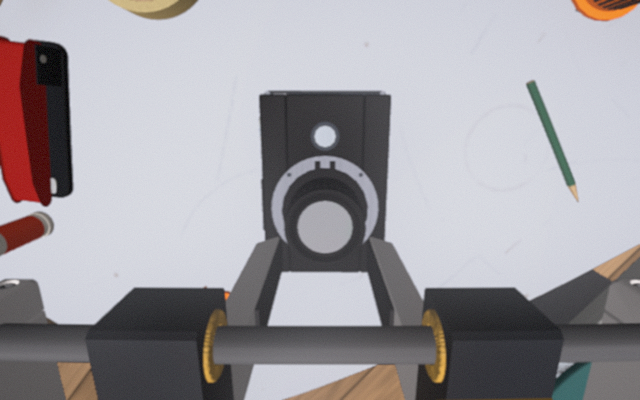

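The lens top at (325,227) matches the prediction, and the open fingers straddle it. I'll wait until they are fully open, then descend.

jog_arm:
  commands: "0.0008 0 0 0 0 0 1;0 0 0 0 0 0 1;0 0 0 0 0 0 1;0 0 0 0 0 0 1;0 0 0 0 0 0 1;0 0 0 0 0 0 1;0 0 0.015 0 0 0 1;0 0 0.015 0 0 0 1;0 0 0.015 0 0 0 1;0 0 0.015 0 0 0 1;0 0 0.0168 0 0 0 1;0 0 0 0 0 0 1"

```text
t: 10.05
eef_pos: [0.4623, 0.0042, 0.0855]
orientation: [0.902, -0.432, -0.001, 0.0]
force: [0.2, 0.3, 0.9]
gripper_width: 0.999
gripper_force: 0.0
```

jog_arm:
  commands: "0 0 0 0 0 0 0.2;0 0 0 0 0 0 0.2;0 0 0 0 0 0 0.2;0 0 0 0 0 0 0.2;0 0 0 0 0 0 0;0 0 0 0 0 0 0;0 0 0 0 0 0 0;0 0 0 0 0 0 0"
  newtons: 12

```text
t: 10.85
eef_pos: [0.4634, 0.0041, 0.087]
orientation: [0.902, -0.432, 0.0, 0.0]
force: [-0.9, -0.7, 3.9]
gripper_width: 0.576
gripper_force: 12.0
```

Gripped at 54 mm. Next is a turn of 34 degrees, which is below the earliest possible stop, checking the torque.

```bash
cat > q.py <<'E'
from h import *
s=state();e=R.from_quat(s['orientation']).as_matrix()
print('t',s['t'],'F',np.round(s['force'],1),'M',np.round(s['torque'],3),'p',np.round(s['eef_pos'],4),'yaw',round(float(np.degrees(np.arctan2(e[1,0],e[0,0]))),2),'w',round(s['gripper_width'],3),'gf',round(s['gripper_force'],1),'j7',round(s['joint_positions'][6],2),'eff7',round(s['effort'][6],3))
E
python3 q.py
```

```text
t 10.85 F [-0.9 -0.7  3.9] M [-0.133  0.262 -0.033] p [0.4634 0.0041 0.087 ] yaw -51.24 w 0.576 gf 12.0 j7 -2.73 eff7 0.0
```

jog_arm:
  commands: "0 0 0 0 0 -0.03 0;0 0 0 0 0 -0.03 0;0 0 0 0 0 -0.03 0;0 0 0 0 0 -0.03 0;0 0 0 0 0 -0.03 0"
  newtons: 15

```text
t: 11.35
eef_pos: [0.4635, 0.0043, 0.087]
orientation: [0.932, -0.362, 0.0, -0.0]
force: [1.1, 1.0, 3.6]
gripper_width: 0.572
gripper_force: 15.0
```

```bash
python3 q.py
```

```text
t 11.35 F [1.1 1.  3.6] M [ 0.192 -0.231 -0.031] p [0.4635 0.0043 0.087 ] yaw -42.49 w 0.572 gf 15.0 j7 -2.6 eff7 -0.84
```

jog_arm:
  commands: "0 0 0 0 0 -0.05 0;0 0 0 0 0 -0.05 0;0 0 0 0 0 -0.05 0;0 0 0 0 0 -0.05 0;0 0 0 0 0 -0.05 0;0 0 0 0 0 -0.05 0;0 0 0 0 0 -0.05 0;0 0 0 0 0 -0.05 0;0 0 0 0 0 -0.05 0;0 0 0 0 0 0 0;0 0 0 0 0 0 0"

```text
t: 12.45
eef_pos: [0.4634, 0.0042, 0.0869]
orientation: [0.989, -0.147, -0.0, -0.0]
force: [0.2, 0.6, 2.9]
gripper_width: 0.568
gripper_force: 15.0
```

```bash
python3 q.py
```

```text
t 12.45 F [0.2 0.6 2.9] M [ 0.25  -0.176  0.026] p [0.4634 0.0042 0.0869] yaw -16.91 w 0.568 gf 15.0 j7 -2.2 eff7 0.256
```

jog_arm:
  commands: "0 0 0 0 0 -0.03 0;0 0 0 0 0 0 0"

```text
t: 12.65
eef_pos: [0.4633, 0.0042, 0.0869]
orientation: [0.991, -0.131, -0.0, -0.0]
force: [0.1, 0.6, 3.2]
gripper_width: 0.572
gripper_force: 15.0
```

```bash
python3 q.py
```

```text
t 12.65 F [0.1 0.6 3.2] M [ 0.147 -0.188  0.017] p [0.4633 0.0042 0.0869] yaw -15.06 w 0.572 gf 15.0 j7 -2.17 eff7 0.611
```

jog_arm:
  commands: "0 0 0 0 0 -0.03 0;0 0 0 0 0 0 0"

```text
t: 12.85
eef_pos: [0.4634, 0.0042, 0.087]
orientation: [0.993, -0.116, 0.0, -0.0]
force: [-0.1, 1.4, 3.0]
gripper_width: 0.573
gripper_force: 15.0
```

```bash
python3 q.py
```

```text
t 12.85 F [-0.1  1.4  3. ] M [ 0.17  -0.182  0.027] p [0.4634 0.0042 0.087 ] yaw -13.33 w 0.573 gf 15.0 j7 -2.15 eff7 0.638
```

jog_arm:
  commands: "0 0 0 0 0 -0.03 0;0 0 0 0 0 0 0"

```text
t: 13.05
eef_pos: [0.4633, 0.0042, 0.0869]
orientation: [0.995, -0.101, -0.0, -0.0]
force: [0.0, 0.9, 3.6]
gripper_width: 0.567
gripper_force: 15.0
```

```bash
cat > q2.py <<'E'
from h import *
M=[];F=[]
for i in range(3):
    s=state();M.append(s['torque']);F.append(s['force']);p=read_camera('wrist')
e=R.from_quat(s['orientation']).as_matrix()
print('M',np.round(M,3)[:,2],'F',np.round(np.mean(F,0),1),'yaw',round(float(np.degrees(np.arctan2(e[1,0],e[0,0]))),2),'eff7',round(s['effort'][6],3),'t',s['t'])
save(p,'w3.png')
E
python3 q2.py
```

```text
M [0.073 0.005 0.083] F [0.4 0.3 3.7] yaw -11.7 eff7 0.135 t 13.15
```

View pics/w3.png

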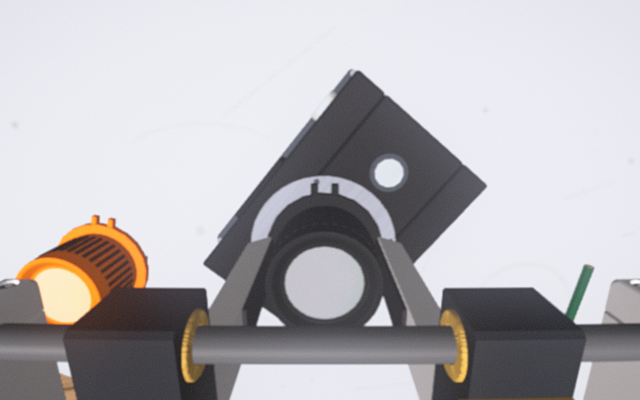

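The ear at (325,187) turns with the gripper. I'll feel for the stop in 1.5° steps.

```bash
cat > q2.py <<'E'
from h import *
M=[];F=[];E=[];Y=[]
for i in range(5):
    s=state();M.append(s['torque'][2]);F.append(s['force']);E.append(s['effort'][6]);p=read_camera('top')
    e=R.from_quat(s['orientation']).as_matrix();Y.append(np.degrees(np.arctan2(e[1,0],e[0,0])))
print('Mz',round(np.mean(M),4),np.round(M,3),'F',np.round(np.mean(F,0),1),'yaw',np.round(np.mean(Y),2),'eff7',round(np.mean(E),3),'t',s['t'])
E
python3 q2.py
```

```text
Mz 0.0307 [ 0.081 -0.046  0.058  0.035  0.025] F [0.9 0.3 3.5] yaw -11.71 eff7 -0.008 t 13.4
```

jog_arm:
  commands: "0 0 0 0 0 -0.026 0;0 0 0 0 0 0 0"

```text
t: 13.65
eef_pos: [0.4634, 0.0042, 0.0869]
orientation: [0.996, -0.088, -0.0, -0.0]
force: [0.8, 0.7, 3.2]
gripper_width: 0.572
gripper_force: 15.0
```

```bash
python3 q2.py
```

```text
Mz 0.0153 [0.005 0.021 0.004 0.022 0.025] F [0.6 0.3 3.7] yaw -10.19 eff7 0.196 t 13.85
```

jog_arm:
  commands: "0 0 0 0 0 -0.026 0;0 0 0 0 0 0 0"

```text
t: 14.1
eef_pos: [0.4633, 0.0042, 0.0869]
orientation: [0.997, -0.075, -0.0, -0.0]
force: [0.9, 0.2, 3.4]
gripper_width: 0.573
gripper_force: 15.0
```

```bash
python3 q2.py
```

```text
Mz 0.0194 [ 0.001  0.052 -0.006  0.031  0.018] F [0.3 0.5 3.4] yaw -8.7 eff7 0.195 t 14.3
```

jog_arm:
  commands: "0 0 0 0 0 -0.028 0;0 0 0 0 0 0 0"

```text
t: 14.55
eef_pos: [0.4634, 0.0042, 0.0869]
orientation: [0.998, -0.061, -0.0, -0.0]
force: [0.2, 0.4, 3.7]
gripper_width: 0.571
gripper_force: 15.0
```

```bash
python3 q2.py
```

```text
Mz 0.0285 [ 0.061 -0.013  0.003  0.043  0.049] F [0.4 0.  4. ] yaw -7.09 eff7 0.212 t 14.75
```

jog_arm:
  commands: "0 0 0 0 0 -0.028 0;0 0 0 0 0 0 0"

```text
t: 15.0
eef_pos: [0.4634, 0.0042, 0.087]
orientation: [0.999, -0.047, -0.0, -0.0]
force: [-0.3, 0.1, 4.7]
gripper_width: 0.572
gripper_force: 15.0
```

```bash
python3 q2.py
```

```text
Mz 0.0039 [-0.002 -0.017 -0.017  0.032  0.024] F [0.1 0.2 3.8] yaw -5.49 eff7 0.211 t 15.2
```

jog_arm:
  commands: "0 0 0 0 0 -0.028 0;0 0 0 0 0 0 0"

```text
t: 15.45
eef_pos: [0.4634, 0.0042, 0.0869]
orientation: [0.999, -0.033, -0.0, -0.0]
force: [0.7, 1.2, 2.8]
gripper_width: 0.569
gripper_force: 15.0
```

```bash
python3 q2.py
```

```text
Mz 0.0329 [0.026 0.017 0.042 0.013 0.067] F [0.3 0.2 3.4] yaw -3.88 eff7 0.211 t 15.65
```

jog_arm:
  commands: "0 0 0 0 0 -0.028 0;0 0 0 0 0 0 0"

```text
t: 15.9
eef_pos: [0.4634, 0.0042, 0.0869]
orientation: [1.0, -0.019, -0.0, -0.0]
force: [0.4, 0.9, 3.4]
gripper_width: 0.569
gripper_force: 15.0
```

```bash
python3 q2.py
```

```text
Mz 0.0431 [ 0.045 -0.001  0.075  0.032  0.066] F [0.5 0.4 3.7] yaw -2.28 eff7 0.211 t 16.1
```

jog_arm:
  commands: "0 0 0 0 0 -0.028 0;0 0 0 0 0 0 0"

```text
t: 16.35
eef_pos: [0.4633, 0.0042, 0.0869]
orientation: [1.0, -0.005, -0.0, -0.0]
force: [0.8, 0.4, 3.4]
gripper_width: 0.574
gripper_force: 15.0
```

```bash
python3 q2.py
```

```text
Mz 0.0408 [0.02  0.043 0.06  0.06  0.021] F [0.6 0.3 3.6] yaw -0.68 eff7 0.212 t 16.55
```

jog_arm:
  commands: "0 0 0 0 0 -0.028 0;0 0 0 0 0 0 0"

```text
t: 16.8
eef_pos: [0.4634, 0.0042, 0.087]
orientation: [1.0, 0.009, -0.0, -0.0]
force: [1.4, 0.3, 3.4]
gripper_width: 0.577
gripper_force: 15.0
```

```bash
python3 q2.py
```

```text
Mz 0.0181 [ 0.035  0.043  0.017 -0.013  0.009] F [ 0.7 -0.2  3.5] yaw 0.93 eff7 0.211 t 17.0
```

jog_arm:
  commands: "0 0 0 0 0 -0.028 0;0 0 0 0 0 0 0"

```text
t: 17.25
eef_pos: [0.4634, 0.0042, 0.0869]
orientation: [1.0, 0.023, -0.0, -0.0]
force: [0.1, -0.1, 4.2]
gripper_width: 0.572
gripper_force: 15.0
```

```bash
python3 q2.py
```

```text
Mz 0.0184 [0.015 0.026 0.015 0.001 0.035] F [0.6 0.4 3.7] yaw 2.53 eff7 0.211 t 17.45
```

jog_arm:
  commands: "0 0 0 0 0 -0.028 0;0 0 0 0 0 0 0"

```text
t: 17.7
eef_pos: [0.4634, 0.0042, 0.0869]
orientation: [0.999, 0.037, -0.0, -0.0]
force: [0.4, 0.1, 3.1]
gripper_width: 0.571
gripper_force: 15.0
```

```bash
python3 q2.py
```

```text
Mz 0.0223 [ 0.042  0.032  0.033 -0.027  0.032] F [0.5 0.1 3.6] yaw 4.14 eff7 0.211 t 17.9
```

jog_arm:
  commands: "0 0 0 0 0 -0.028 0;0 0 0 0 0 0 0"

```text
t: 18.15
eef_pos: [0.4634, 0.0042, 0.087]
orientation: [0.999, 0.051, -0.0, -0.0]
force: [1.4, 0.0, 3.5]
gripper_width: 0.57
gripper_force: 15.0
```

```bash
python3 q2.py
```

```text
Mz 0.0428 [ 0.048 -0.009  0.059  0.049  0.067] F [0.5 0.4 3.8] yaw 5.74 eff7 0.211 t 18.35
```

jog_arm:
  commands: "0 0 0 0 0 -0.028 0;0 0 0 0 0 0 0"

```text
t: 18.6
eef_pos: [0.4634, 0.0042, 0.0869]
orientation: [0.998, 0.065, -0.0, -0.0]
force: [0.9, 0.5, 3.9]
gripper_width: 0.572
gripper_force: 15.0
```

```bash
python3 q2.py
```

```text
Mz 0.0345 [ 0.078  0.024 -0.037  0.072  0.035] F [0.9 0.3 3.3] yaw 7.35 eff7 0.203 t 18.8
```

jog_arm:
  commands: "0 0 0 0 0 -0.02 0;0 0 0 0 0 0 0"

```text
t: 19.05
eef_pos: [0.4633, 0.0042, 0.0869]
orientation: [0.997, 0.074, -0.0, -0.0]
force: [0.9, 0.1, 2.2]
gripper_width: 0.575
gripper_force: 15.0
```

```bash
python3 q2.py
```

```text
Mz 0.0393 [-0.01   0.053  0.083  0.077 -0.005] F [0.6 0.7 3.5] yaw 8.48 eff7 0.135 t 19.25
```

jog_arm:
  commands: "0 0 0 0 0 -0.02 0;0 0 0 0 0 0 0"

```text
t: 19.5
eef_pos: [0.4634, 0.0042, 0.0869]
orientation: [0.996, 0.084, -0.0, -0.0]
force: [0.5, 1.1, 3.6]
gripper_width: 0.572
gripper_force: 15.0
```

```bash
python3 q2.py
```

```text
Mz 0.0318 [ 0.005  0.045 -0.005  0.07   0.044] F [0.5 1.2 4.1] yaw 9.63 eff7 0.134 t 19.7
```

jog_arm:
  commands: "0 0 0 0 0 -0.028 0;0 0 0 0 0 0 0"

```text
t: 19.95
eef_pos: [0.4633, 0.0042, 0.0869]
orientation: [0.995, 0.099, -0.0, -0.0]
force: [1.0, 1.5, 3.8]
gripper_width: 0.57
gripper_force: 15.0
```

```bash
python3 q2.py
```

```text
Mz 0.0268 [ 0.07   0.025 -0.016  0.023  0.032] F [0.4 1.8 4. ] yaw 11.24 eff7 0.191 t 20.15
```

jog_arm:
  commands: "0 0 0 0 0 -0.014 0;0 0 0 0 0 0 0"

```text
t: 20.4
eef_pos: [0.4633, 0.0042, 0.0869]
orientation: [0.994, 0.105, -0.0, -0.0]
force: [0.3, 2.4, 3.6]
gripper_width: 0.574
gripper_force: 15.0
```

```bash
sed -i 's/range(5)/range(6)/; s/torque.\]\[2\]/torque"][2]/; ' q2.py; sed -i "s/\[\"torque\"\]/['torque']/;s/torque\"/torque'/" q2.py; python3 q2.py; python3 q.py
```

```text
Mz -0.0041 [-0.011 -0.007 -0.007 -0.033  0.009  0.024] F [0.3 2.2 3.2] yaw 12.03 eff7 0.097 t 20.65
t 20.7 F [-0.   2.1  3.3] M [ 0.783 -0.049  0.032] p [0.4633 0.0042 0.0869] yaw 12.02 w 0.572 gf 15.0 j7 -1.76 eff7 -0.003
```

jog_arm:
  commands: "0 -0.0004 0 0 0 0 0;0 0 0 0 0 0 0"

```text
t: 20.9
eef_pos: [0.4633, 0.0043, 0.087]
orientation: [0.995, 0.105, 0.0, 0.0]
force: [0.9, -0.6, 3.2]
gripper_width: 0.573
gripper_force: 15.0
```

```bash
python3 q2.py
```

```text
Mz 0.0251 [-0.028  0.059  0.022  0.039  0.021  0.039] F [ 1.6 -1.4  3.4] yaw 12.01 eff7 -0.026 t 21.15
```

jog_arm:
  commands: "0 0 0 0 0 -0.014 0;0 0 0 0 0 0 0"

```text
t: 21.4
eef_pos: [0.4633, 0.0045, 0.0869]
orientation: [0.994, 0.112, -0.0, 0.0]
force: [1.1, -2.5, 4.9]
gripper_width: 0.57
gripper_force: 15.0
```

```bash
python3 q2.py
```

```text
Mz 0.0091 [-0.023  0.018  0.031 -0.022  0.012  0.038] F [ 1.4 -2.3  3.8] yaw 12.83 eff7 0.081 t 21.65
```

jog_arm:
  commands: "0 0.0002 0 0 0 -0.02 0;0 0 0 0 0 0 0"

```text
t: 21.9
eef_pos: [0.4633, 0.0046, 0.087]
orientation: [0.993, 0.122, -0.0, -0.0]
force: [0.7, -0.7, 3.5]
gripper_width: 0.573
gripper_force: 15.0
```

```bash
python3 q2.py
```

```text
Mz -0.0139 [-0.008 -0.049 -0.029 -0.01   0.041 -0.029] F [1.  0.3 3.6] yaw 13.99 eff7 0.148 t 22.15
```

jog_arm:
  commands: "0 0 0 0 0 -0.018 0;0 0 0 0 0 0 0"

```text
t: 22.4
eef_pos: [0.4635, 0.0046, 0.087]
orientation: [0.991, 0.131, 0.0, -0.0]
force: [2.6, 2.6, 3.6]
gripper_width: 0.571
gripper_force: 15.0
```

```bash
python3 q2.py
```

```text
Mz -0.0925 [-0.094 -0.06  -0.118 -0.065 -0.108 -0.11 ] F [2.2 3.2 3.5] yaw 15.02 eff7 0.21 t 22.65
```

jog_arm:
  commands: "0 0 0 0 0 -0.005 0;0 0 0 0 0 0 0"

```text
t: 22.9
eef_pos: [0.4634, 0.0046, 0.087]
orientation: [0.991, 0.133, 0.0, -0.0]
force: [1.9, 4.1, 3.5]
gripper_width: 0.57
gripper_force: 15.0
```

```bash
python3 q2.py
```

```text
Mz -0.1526 [-0.152 -0.186 -0.095 -0.18  -0.137 -0.166] F [2.6 4.2 3.2] yaw 15.3 eff7 0.184 t 23.15
```

The stop is clear: the torque changes by 0.18 N·m within 1.3°. I back off about 1° and try a gentle lift.

jog_arm:
  commands: "0 0 0 0 0 0.02 0;0 0 0 0 0 0 0"
  newtons: 20

```text
t: 23.4
eef_pos: [0.4633, 0.0044, 0.0869]
orientation: [0.992, 0.123, -0.0, -0.0]
force: [2.7, 3.0, 3.3]
gripper_width: 0.567
gripper_force: 20.0
```

```bash
python3 q2.py
```

```text
Mz -0.1243 [-0.093 -0.138 -0.161 -0.15  -0.096 -0.108] F [2.4 3.  3.9] yaw 14.14 eff7 -0.035 t 23.65
```

jog_arm:
  commands: "0 0 -0.0005 0 0 0 0;0 0 -0.0005 0 0 0 0;0 0 0 0 0 0 0"

```text
t: 24.0
eef_pos: [0.4633, 0.0044, 0.088]
orientation: [0.992, 0.123, -0.0, -0.0]
force: [3.5, 2.4, 2.4]
gripper_width: 0.572
gripper_force: 20.0
```

```bash
python3 q2.py
```

```text
Mz -0.102 [-0.096 -0.109 -0.101 -0.072 -0.123 -0.111] F [2.5 2.4 2.7] yaw 14.14 eff7 0.093 t 24.25
```

jog_arm:
  commands: "0 0 -0.001 0 0 0 0;0 0 -0.001 0 0 0 0;0 0 0 0 0 0 0"

```text
t: 24.6
eef_pos: [0.4633, 0.0044, 0.09]
orientation: [0.992, 0.123, -0.0, -0.0]
force: [2.1, 2.3, 1.9]
gripper_width: 0.571
gripper_force: 20.0
```

jog_arm:
  commands: "0 0 -0.002 0 0 0 0;0 0 -0.002 0 0 0 0;0 0 0 0 0 0 0"

```text
t: 24.9
eef_pos: [0.4633, 0.0043, 0.0941]
orientation: [0.992, 0.123, -0.0, 0.0]
force: [2.7, 2.3, -1.2]
gripper_width: 0.569
gripper_force: 20.0
```

```bash
python3 q2.py
```

```text
Mz -0.0447 [-0.046 -0.032 -0.076 -0.06  -0.074  0.019] F [ 2.4  1.3 -0.6] yaw 14.14 eff7 0.081 t 25.15
```

The lens is free. I rise, then move to a spot where the wrist camera can see the cap.

jog_arm:
  commands: "0 0 -0.005 0 0 0 0;0 0 -0.01 0 0 0 0;0 0 -0.015 0 0 0 0;0 0 -0.02 0 0 0 0;0 0 -0.02 0 0 0 0;0 0 -0.02 0 0 0 0;0 0 -0.016 0 0 0 0;-0.01 0.026 0 0 0 0 0;-0.01 0.026 0 0 0 0 0;-0.01 0.026 0 0 0 0 0;-0.01 0.026 0 0 0 0 0;-0.01 0.026 0 0 0 0 0;-0.01 0.026 0 0 0 0 0;-0.01 0.026 0 0 0 0 0;-0.01 0.026 0 0 0 0 0;-0.01 0.026 0 0 0 0 0;-0.01 0.026 0 0 0 0 0;0 0 0 0 0 0 0;0 0 0 0 0 0 0"

```text
t: 27.1
eef_pos: [0.4294, -0.272, 0.2002]
orientation: [0.992, 0.123, -0.0, -0.0]
force: [0.5, 0.7, -2.4]
gripper_width: 0.572
gripper_force: 20.0
```

```bash
python3 - <<'E'
from h import *
np.set_printoptions(precision=4,suppress=True)
T=tool();p=read_camera('wrist');save(p,'w4.png');W=T@np.array(p['mount']);np.savez('w4.npz',W=W,T=T)
s=state();print(T,s['force'],s['gripper_width'])
for n in['lens_cap_in','lens_cap']:
    for r in landmark_of(p,n)[:2]: print(n,np.round(r['uv']),round(r['conf'],2),at_depth(p,r['uv'],W))
for m in masks_of(p,'lens_cap')[:2]:
    c=cv2.moments(m['pixels'].astype(np.uint8),True);uv=(c['m10']/c['m00'],c['m01']/c['m00']);q=at_z(p,uv,.01,W)
    print(uv,c['m00'],q,T[:3,:3].T@(q-T[:3,3]))
E
```

```text
[[ 0.9699  0.2436 -0.0005  0.4294]
 [ 0.2436 -0.9699  0.0007 -0.272 ]
 [-0.0003 -0.0008 -1.      0.2002]
 [ 0.      0.      0.      1.    ]] [ 0.408   0.2359 -2.5237] 0.5707829169256935
lens_cap_in [344.  84.] 0.73 [ 0.5305 -0.2656  0.0037]
lens_cap [343.  82.] 0.97 [ 0.5316 -0.2644  0.0037]
(345.0770821583004, 78.98364354201918) 5319.0 [ 0.5344 -0.2655  0.01  ] [0.1034 0.0194 0.1902]
```

View pics/w4.png

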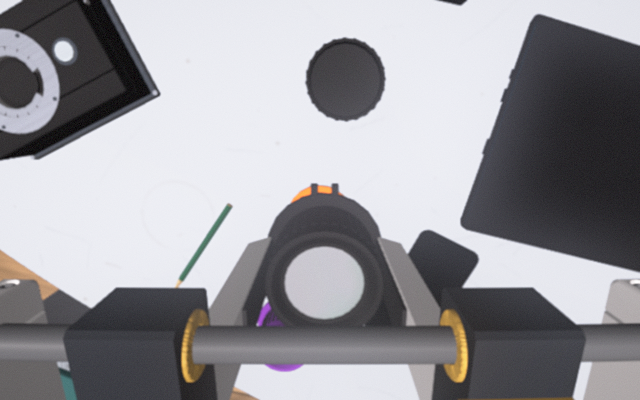

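The lens is held and the mount is empty. The cap is at (345,79), and I move over it and descend.

jog_arm:
  commands: "0.0255 0.005 0 0 0 0 0;0.026 0.005 0 0 0 0 0;0.026 0.005 0 0 0 0 0;0.0255 0.0045 0 0 0 0 0;0 0 0 0 0 0 0;0 0 0.025 0 0 0 0;0 0 0.025 0 0 0 0;0 0 0.025 0 0 0 0;0 0 0.025 0 0 0 0;0 0 0.025 0 0 0 0;0 0 0.015 0 0 0 0;0 0 0.006 0 0 0 0;0 0 0 0 0 0 0;0 0 0 0 0 0 0"

```text
t: 28.7
eef_pos: [0.535, -0.266, 0.0549]
orientation: [0.992, 0.123, 0.0, 0.0]
force: [0.5, 0.1, -2.0]
gripper_width: 0.578
gripper_force: 20.0
```

jog_arm:
  commands: "0 0 0.002 0 0 0 0;0 0 0.002 0 0 0 0;0 0 0.001 0 0 0 0;0 0 0 0 0 0 0;0 0 0 0 0 0 0"

```text
t: 29.2
eef_pos: [0.5345, -0.2659, 0.049]
orientation: [0.992, 0.123, -0.0, -0.0]
force: [0.1, 0.6, -2.2]
gripper_width: 0.571
gripper_force: 20.0
```

jog_arm:
  commands: "0 0 0.001 0 0 0 0;0 0 0.0005 0 0 0 0;0 0 0 0 0 0 0;0 0 0 0 0 0 0"

```text
t: 29.6
eef_pos: [0.5345, -0.2659, 0.0474]
orientation: [0.992, 0.123, -0.0, -0.0]
force: [0.2, -0.2, -1.2]
gripper_width: 0.579
gripper_force: 20.0
```

jog_arm:
  commands: "0 0 0.0005 0 0 0 0;0 0 0.0003 0 0 0 0;0 0 0 0 0 0 0;0 0 0 0 0 0 0"

```text
t: 30.0
eef_pos: [0.5346, -0.2659, 0.0468]
orientation: [0.992, 0.123, 0.0, 0.0]
force: [-1.7, -0.1, 4.0]
gripper_width: 0.573
gripper_force: 20.0
```

It touches down at the expected height, so I release and rise.

jog_arm:
  commands: "0 0 0 0 0 0 0.3;0 0 0 0 0 0 0.5;0 0 0 0 0 0 0.9;0 0 0 0 0 0 0.9;0 0 0 0 0 0 0.9;0 0 0 0 0 0 0.9;0 0 0 0 0 0 0.9;0 0 0 0 0 0 0.9"

```text
t: 30.8
eef_pos: [0.5345, -0.2659, 0.0466]
orientation: [0.992, 0.123, -0.0, -0.0]
force: [-0.2, -0.1, 0.1]
gripper_width: 0.948
gripper_force: 0.0
```

jog_arm:
  commands: "0 0 -0.01 0 0 0 0.9;0 0 -0.02 0 0 0 0.9;0 0 -0.025 0 0 0 0.9;0 0 -0.025 0 0 0 0.9;0 0 -0.03 0 0 0 0.9;0 0 -0.03 0 0 0 0.9;-0.03 0 0 0 0 0 0.9;-0.03 0 0 0 0 0 0.9;0 0 0 0 0 0 0.9;0 0 0 0 0 0 0.9"

```text
t: 31.8
eef_pos: [0.4762, -0.2809, 0.1875]
orientation: [0.992, 0.123, 0.0, 0.0]
force: [0.4, -0.1, 0.3]
gripper_width: 0.949
gripper_force: 0.0
```

```bash
python3 - <<'E'
from h import *
p=read_camera('wrist');save(p,'w5.png');s=state();print(s['t'],s['force'],s['gripper_width'])
E
```

```text
31.85 [ 0.8827679   0.10211275 -0.39862847] 0.9529485211031393
```

View pics/w5.png

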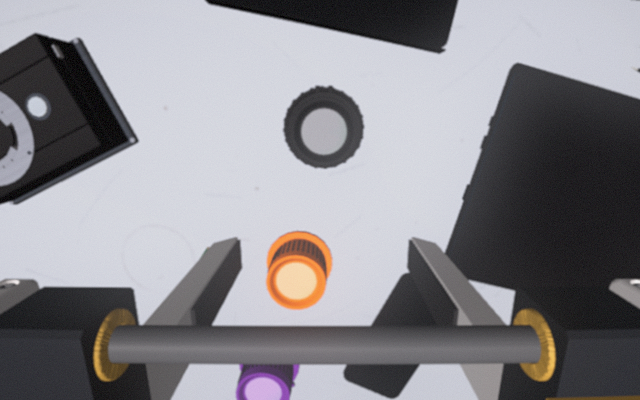

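The lens stands upright and centred in the cap at (324,128), and the gripper is clear of everything.

```bash
python3 -c "from workcell import *; print(close_job())"
```

```text
the job is handed in; nothing more can be done
None
```

The lens is off the camera and standing mount end down in the rear cap, released. I pressed the button to its hard stop, turned the lens to the springy stop (about 66°, backed off 1° to lift), never touched the bystanders and handed the job in at about 32 s; no verdict came back.

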